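# Shut the jar mill's guard and bring it up to the third speed

## Task

Get the glaze mill running at its third speed: push its clear guard door shut until the roller catch snaps in, and only then turn the black bar knob on top of its drive housing clockwise, counting the clicks, to the third stop from off and not past it. Finish with the fingers still gripping the knob at that stop, ready to turn it back if the jar rattles. Leave the pots, jars, brush and other things on the table where they are.

Things in the scene. Friction and masses are not known exactly. Their poses are not given: they have to be found in the camera images.
- mill: Grey steel bench jar mill, fixed, 280 (x) by 440 mm (y). Origin: middle of its footprint at table height; front looks along its own -x, y runs along the front, z up. Open-fronted milling bay (y -220 to +40 mm, 230 mm high) with rollers and a jar; lower drive housing (y +40 to +220 mm), flat top at 170 mm, with the bar knob near the front and a small round timer dial at the back, not used.
- guard_door (a joint): Door, rad: 0 = shut, grows as it swings outward (counter-clockwise from above); starts at 0.3 to 0.65. Clear panel in an aluminium frame, 250 mm wide, 14 mm thick, 32 to 220 mm above the table, its hinge axis (mid-thickness) at x -148, y -215 mm in the mill's frame; stays where left. In the last 0.06 rad a spring roller resists with about 8 N at the free edge; inside 0.025 rad it snaps it home.
- door_push (a point): Place to push: on the door's outer face, on the 36 mm wide frame bar at its free edge, 228 mm from the hinge axis, 185 mm above the table. Moves with the door. Below it an upright bar handle, 18 mm in from the free edge, stands 35 mm off the face and ends 145 mm above the table.
- speed_selector (a joint): Speed selector, rad: 0 = off (the start), grows clockwise seen from above. Eight click stops 0.393 rad (22.5 degrees) apart counting off as the zeroth (third stop 1.178); end stops just below 0 and above 2.75. Leaving a stop, a spring ball resists with about 0.15 N m; past half way it pulls the knob on into the next stop.
- selector_grip: Black knob: upright bar 46 mm long, 14 mm thick, 6.5 to 42.5 mm above the housing's top, on a round foot 36 mm across. Origin: on its axis at the housing's top. Its y runs along the bar to the end with the white line, x across it (the way to pinch it). At off, y is the mill's +y. Axis 75 mm behind the mill's front, 95 mm from the bay's cheek, which rises 60 mm above the housing's top.
- grip_point (a point): Point on the knob's axis at the height to grip it, 201 mm above the table.
- glaze_jar: Bystander: white plastic jar with a blue lid, 68 mm across, 95 mm tall, in front of the drive housing; origin at its underside.
- jar_lid: Bystander: loose blue jar lid lying flat, 86 mm across, 13 mm tall, in front of the bay; the door swings over it. Origin at its underside.
- brush: Bystander: wooden brush 230 mm long lying on the table along its own x.
- tape_roll: Bystander: roll of masking tape lying flat, 96 mm across, 24 mm tall.
- bowl: Bystander: white bowl, 120 mm across, 55 mm tall; origin at its underside.
- vase: Bystander: unglazed vase, 90 mm across, 176 mm tall; origin at its underside.
- wax_bottle: Bystander: grey bottle with a white cap, 56 mm across, 150 mm tall; origin at its underside.
- engobe_jar: Bystander: glass jar with a brass lid, 72 mm across, 85 mm tall; origin at its underside.

How it is judged:
By the outcome, as a careful person would: the job done as asked, in the order asked, and still so for the second after the job is handed in, while the arm keeps its last pose, push and grip.
It also fails if it takes over 61 s, if anything falls off the work surface, if the arm or the gripper's body presses on something with over 40 N, if the wrist force passes 120 N, or if a joint passes its speed limit or range.

## Robot

A 6-joint arm with a two-finger parallel gripper is mounted at the origin on the work surface. World frame = base frame: x ahead of the robot, y to its left, z up, the work surface at z = 0. Lengths are in m, angles in rad, forces in N, time in s.
With the tool pointing down it reaches from about 0.25 to 0.725 m from the base axis. Payload 4 kg.
Tool frame: the origin (TCP) lies at the very end of the fingers, on their centre line; the grasp point (between the pads) lies 19 mm behind it; x points along the fingers, y is the direction in which the jaws open and shut, and the axes are right-handed (so a half turn about x gives the same grasp; the last joint's range is limited). The gripper opens to 85 mm and grips with 20 to 120 N. Pads are 22 mm wide; open, the fingers measure 114 mm over their backs; the gripper's body (76 mm by 85 mm) begins 54 mm behind the grasp point. The pads swing forward as they close: fully open they stand 13 mm farther back than shut.
Start: joints at [1.106, 0.241, 0.005, 1.335, 0, 1.571], TCP at [0.224, 0.447, 0.231] pointing down, gripper open.
Joint ranges: [-2.72, 2.72], [-1.05, 1.87], [-1.09, 1.28], [-1.99, 2.15], [-1.42, 1.44], [-3.14, 3.14]. Speed limits (rad/s): [2.79, 2.79, 3.14, 3.14, 3.14, 3.14].

## Interface

Orientations are given as a unit quaternion [x, y, z, w].
In Python, from workcell import get_obs, camera, job_done gives the robot as it stands. The module is installed in compiled form; this text tells all that it offers.
- The arm moves only by the tool arm_command, never from a script. Its argument "motion" is a list of rows, each an object of numbers: "x", "y", "z": the shift along the tool's x, y, z in m; "roll": the turn about the tool's x in rad; "fingers": the opening, from 0 (shut) to 1 (fully open). A call has 1 to 20 rows; each row shifts and turns the pose as measured when the row begins, along the tool's axes as they then stand; what a row does not reach is not made up. A row lasts 1/12 s, in which the tool goes at most 41.7 mm and 7.16 degrees, less where a joint would pass 70% of its speed; a pose out of reach is approached as far as the arm can. A call is refused whole if a number of a shift passes 0.0417 or a number of a turn 0.125, either way. A call with a gripper value outside its range is refused whole. The fingers move at their own pace and stop on an object; the grip force is fixed at half the most. Time passes only in rows, so rows that do not move let the fingers close. It gives the time, the measured TCP pose, the force and the opening at its end, in the units of the state.
- get_obs(): the state, without advancing time (a new reading comes with each control period).
- camera(name): name is "scene" or "side" or "wrist"; returns a dict with "frame" (384x512x3 uint8, red, green, blue), "intrinsics" (3x3 intrinsics, pixels), "k1" (the pictures are not rectified: a ray, as slopes to the right and down, at radius r is drawn at 1 + k1 r^2 times it, then the intrinsics apply), "rvec" (rotation vector, rad) and "tvec" (3), from world to camera coordinates, as OpenCV has them. Camera axes: x right, y down, z forward; pixel columns grow to the right and rows downward; lengths in m; the calibration is good to about 2 mm. A picture is of the moment at which its call begins. There is no depth.
- job_done(): hands the job in, once; it reports no verdict.
The state is a dict: "clock": time; "joint_pos": joint angles; "joint_vel": joint speeds; "tau": joint torques, N m; "eef_pos": TCP position; "tool_rot": TCP orientation; "ft_force": force on the tool from outside, world axes, zero at the start; "ft_torque": the same for the moment, N m; "grip_width": finger opening in m.
Only numpy, scipy, OpenCV 4.12 (cv2) and the standard library are available. Lean on these libraries where they do the work, as an engineer would, in place of code of your own. Each camera call takes 0.05 s, during which the arm holds its last target.

## Working session

There is one attempt and no reset: what is moved stays moved. The work goes in short steps, Python scripts to look and compute and a tool call to move; the robot and the scene stay as the last step left them, time stands still between calls to the robot, and variables do not carry over. Pictures are saved under pics/ and viewed, and the job is handed in when it is done.

Besides the shell and the picture viewer there is one more tool, called after ">>>" by a JSON object that holds its "api" and its "payload". arm_command: Moves the arm, as the interface text tells. Its arguments: {"type":"object","properties":{"motion":{"type":"array","items":{"type":"object","properties":{"x":{"type":"number"},"y":{"type":"number"},"z":{"type":"number"},"roll":{"type":"number"},"fingers":{"type":"number"}}}}},"required":["motion"]}

```bash
mkdir -p pics
cat > h.py <<'E'
import numpy as np, cv2
from workcell import get_obs, camera, job_done
def cam(n,save=None):
    c=camera(n)
    if save: cv2.imwrite('pics/'+save,cv2.cvtColor(c['frame'],cv2.COLOR_RGB2BGR))
    return c
def D(c): return np.array([c['k1'],0,0,0],float)
def proj(c,P):
    return cv2.projectPoints(np.array(P,float).reshape(-1,1,3),np.array(c['rvec'],float),np.array(c['tvec'],float),np.array(c['intrinsics']),D(c))[0].reshape(-1,2)
def onz(c,uv,z):
    R=cv2.Rodrigues(np.array(c['rvec'],float))[0];t=np.array(c['tvec'],float).ravel()
    p=cv2.undistortPoints(np.array(uv,float).reshape(-1,1,2),np.array(c['intrinsics']),D(c)).reshape(-1,2)
    C=-R.T@t
    d=np.c_[p,np.ones(len(p))]@R
    return C+d*((z-C[2])/d[:,2])[:,None]
E
python3 - <<'E'
from h import *
import pickle
d={}
for n in ['scene','side','wrist']:
    d[n]=cam(n,n+'0.png')
    R=cv2.Rodrigues(np.array(d[n]['rvec'],float))[0]; print(n,-R.T@np.array(d[n]['tvec']).ravel(),R[2])
pickle.dump(d,open('c0.pkl','wb'))
print(get_obs())
E
```

```text
scene [ 0.03810433 -0.12885524  1.13517884] [ 0.45675992  0.06044931 -0.88753381]
side [ 0.21269389 -1.0080464   0.81939618] [ 0.2856565   0.78564348 -0.54878473]
wrist [0.16634565 0.4760108  0.37306551] [ 0.22974974 -0.11840246 -0.96602066]
{'clock': 0.15, 'joint_pos': array([1.10597392e+00, 2.41276105e-01, 4.00631199e-03, 1.33520433e+00,
       3.49967717e-05, 1.57079432e+00]), 'joint_vel': array([-1.99194989e-05, -1.51674217e-03,  5.18064670e-03,  7.90259880e-04,
        1.14648931e-03,  7.33913853e-04]), 'tau': array([-5.39358389e-04, -3.72635257e+01,  2.52638751e+01,  1.23560053e-02,
       -5.33769594e-05,  3.95454251e-06]), 'eef_pos': array([0.22390075, 0.44651309, 0.23058895]), 'tool_rot': array([ 0.16228893,  0.688244  , -0.16343772,  0.68794666]), 'ft_force': array([ 0.24510301,  0.20789021, -0.88561206]), 'ft_torque': array([ 0.05822127, -0.00119372, -0.01028941]), 'grip_width': 0.08540512556985234}
```

View pics/scene0.png

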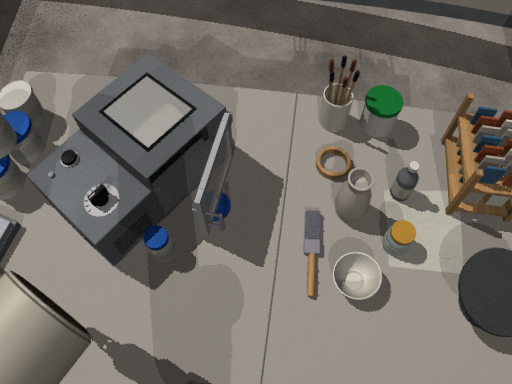

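View pics/side0.png

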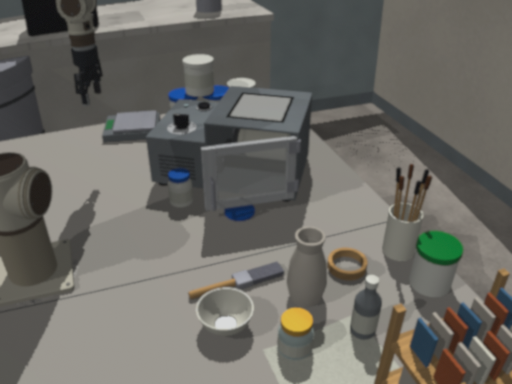

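View pics/wrist0.png

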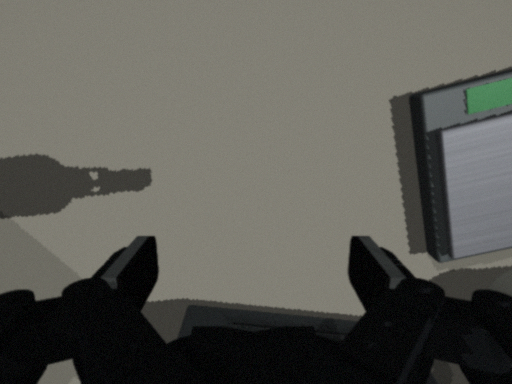

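The scene view shows the mill at about (30–230, 60–260), the knob at about (100,197), and the door, ajar, from (228,120) to (205,220). I'll enlarge both views to get corners.

Run:
```python
import cv2
a=cv2.imread('pics/scene0.png')[50:270,20:250]; cv2.imwrite('pics/s_z.png',cv2.resize(a,None,fx=2.7,fy=2.7,interpolation=cv2.INTER_CUBIC))
a=cv2.imread('pics/side0.png')[75:225,140:320]; cv2.imwrite('pics/d_z.png',cv2.resize(a,None,fx=4,fy=4,interpolation=cv2.INTER_CUBIC))
```

```text
(no output)
```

View pics/s_z.png

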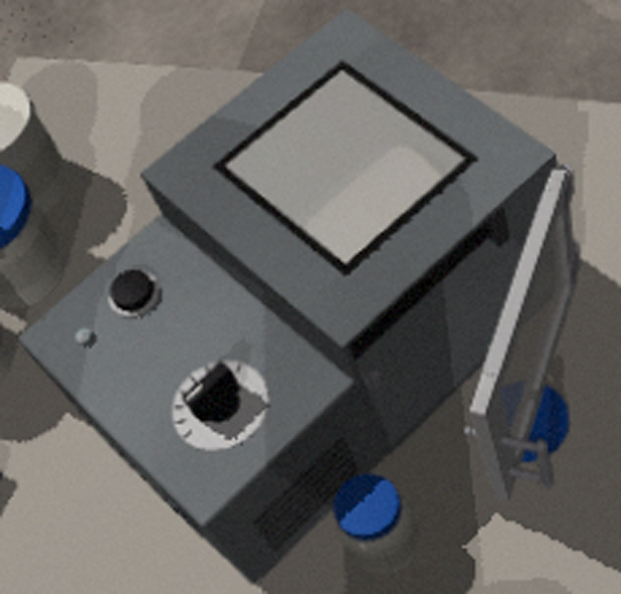

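View pics/d_z.png

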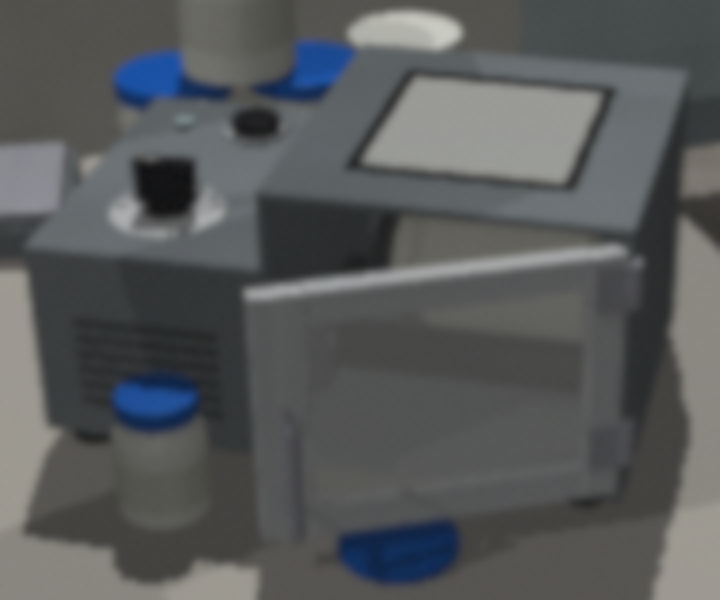

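```bash
cat > fit.py <<'E'
from h import *
import pickle
from scipy.optimize import least_squares
d=pickle.load(open('c0.pkl','rb'))
S=lambda p:(np.array(p)/2.7+[20,50]-.3); T=lambda p:(np.array(p)/4+[140,75]-.4)
A=[.14,-.22,.23];B=[-.14,-.22,.23];C=[-.14,.04,.23];Dd=[.14,.04,.23];E=[-.14,.22,.17];F=[.14,.22,.17];G=[-.14,.04,.17]
obs=[('scene',S((345,12)),A),('scene',S((553,157)),B),('scene',S((345,348)),C),('scene',S((143,175)),Dd),('scene',S((205,525)),E),('scene',S((22,335)),F),('scene',S((355,382)),G),
('side',T((685,72)),A),('side',T((628,232)),B),('side',T((262,195)),C),('side',T((368,48)),Dd),('side',T((30,248)),E)]
def W(q,P):
    c,s=np.cos(q[2]),np.sin(q[2]);P=np.array(P,float).reshape(-1,3)
    return np.c_[q[0]+c*P[:,0]-s*P[:,1],q[1]+s*P[:,0]+c*P[:,1],P[:,2]]
def r(q): return np.concatenate([(proj(d[n],W(q,P))-uv).ravel() for n,uv,P in obs])
s=least_squares(r,[.5,.25,.8],loss='soft_l1');q=s.x
if __name__=='__main__':
    print(q,np.degrees(q[2]));print(r(q).reshape(-1,2).round(1).tolist())
    k=W(q,[-.065,.135,.201])[0];print('knob',k,np.hypot(*k[:2]))
    # door: top free edge, outer corners z .22
    hinge=W(q,[-.148,-.215,.22])[0];print('hinge',hinge)
    for n,uv in [('scene',S((482,410))),('side',T((255,293)))]:
        p=onz(d[n],[uv],.22)[0];v=p-hinge;c,sn=np.cos(q[2]),np.sin(q[2])
        l=np.array([c*v[0]+sn*v[1],-sn*v[0]+c*v[1]]);print(n,p,np.hypot(*l),'door',np.arctan2(-l[0],l[1]))
    for n,uv in [('scene',S((215,392))),]: print('knobtop',onz(d[n],[uv],.2125))
    print('jar',onz(d['scene'],[S((367,507))],.095))
E
python3 fit.py
```

```text
[0.61167605 0.28373674 0.99267392] 56.87602592129312
[[1.3, -1.4], [1.6, -1.3], [-0.5, -0.1], [-0.6, -0.5], [-0.5, 1.0], [-2.1, 0.7], [1.2, -0.3], [1.5, 0.1], [2.0, 0.1], [-1.7, -0.3], [-0.8, -1.0], [-2.3, -0.2]]
knob [0.46309548 0.30307096 0.201     ] 0.5534522829021846
hinge [0.71086147 0.04230093 0.22      ]
scene [0.46541752 0.06564075 0.22      ] 0.2465511711256994 door 0.4833152353941005
side [0.46913785 0.07041915 0.22      ] 0.24335353607131208 door 0.46231901206674586
knobtop [[0.45540708 0.2933331  0.2125    ]]
jar [[0.41600446 0.17592808 0.095     ]]
```

```bash
cat > plan.py <<'E'
from h import *
from scipy.spatial.transform import Rotation as Ro
def rel(target,yawy=None):
    "shift in tool axes to target; roll to bring tool y to world yaw yawy(deg)"
    o=get_obs();R=Ro.from_quat(o['tool_rot']).as_matrix()
    dl=R.T@(np.array(target)-o['eef_pos']);yy=np.degrees(np.arctan2(R[1,1],R[0,1]))
    print('t',o['clock'],'eef',o['eef_pos'].round(4),'yawY',yy.round(2),'toolX',R[:,0].round(3),'F',o['ft_force'].round(1),'M',o['ft_torque'].round(2),'w',round(o['grip_width'],4),'j',o['joint_pos'].round(3))
    print('shift',dl.round(4),'rows>=',(np.linalg.norm(dl)/.0417).round(1), 'roll', None if yawy is None else np.radians(-((yawy-yy+180)%360-180)).round(3))
    return o,R,dl
E
python3 - <<'E'
from plan import *
o,R,dl=rel([.36,.28,.33],57)
print(R.round(3))
from fit import *
for th in (.47,.06,0.):
  # push point in mill frame at door angle
  c,s=np.cos(th),np.sin(th)
  u=np.array([-s,c]);n=np.array([-c,-s])
  for off in (.007,.022,.05):
    p=np.array([-.148,-.215])+.228*u+off*n
    print(th,off,W(q,[*p,.172])[0].round(4),'yaw normal',np.degrees(np.arctan2(*(n@np.array([[np.cos(q[2]),np.sin(q[2])],[-np.sin(q[2]),np.cos(q[2])]]))[::-1])).round(1))
E
```

```text
t 0.15 eef [0.2239 0.4465 0.2306] yawY 63.37 toolX [-0.001 -0.001 -1.   ] F [ 0.2  0.2 -0.9] M [ 0.06 -0.   -0.01] w 0.0854 j [1.106 0.241 0.004 1.335 0.    1.571]
shift [-0.0993 -0.088   0.1963] rows>= 5.7 roll 0.111
[[-0.001  0.448  0.894]
 [-0.001  0.894 -0.448]
 [-1.    -0.002 -0.   ]]
0.47 0.007 [0.4834 0.0599 0.172 ] yaw normal -96.2
0.47 0.022 [0.4818 0.045  0.172 ] yaw normal -96.2
0.47 0.05 [0.4788 0.0172 0.172 ] yaw normal -96.2
0.06 0.007 [0.5093 0.1491 0.172 ] yaw normal -119.7
0.06 0.022 [0.5019 0.1361 0.172 ] yaw normal -119.7
0.06 0.05 [0.488  0.1118 0.172 ] yaw normal -119.7
0.0 0.007 [0.5161 0.161  0.172 ] yaw normal -123.1
0.0 0.022 [0.5079 0.1485 0.172 ] yaw normal -123.1
0.0 0.05 [0.4926 0.125  0.172 ] yaw normal -123.1
```

>>> {"api": "arm_command", "payload": {"motion": [{"x": -0.02, "y": -0.002, "z": 0.035, "roll": 0.022, "fingers": 1}, {"x": -0.02, "y": -0.002, "z": 0.035, "roll": 0.022, "fingers": 1}, {"x": -0.02, "y": -0.002, "z": 0.035, "roll": 0.022, "fingers": 1}, {"x": -0.02, "y": -0.002, "z": 0.035, "roll": 0.022, "fingers": 1}, {"x": -0.02, "y": -0.002, "z": 0.035, "roll": 0.022, "fingers": 1}, {"x": 0}, {"x": 0}]}}

```text
schema error: expected keys x, y, z, roll, fingers
```

Run:
```python
from plan import *
import pickle
c=cam('wrist','w1.png');pickle.dump(c,open('w1.pkl','wb'))
rel([.38,.355,.33],57)
from fit import *
print(proj(c,W(q,[[-.065,.135,.17],[-.065,.135,.2125],E,[-.14,.04,.17],[-.14,.04,.23],F])))
```

```text
t 0.2 eef [0.224  0.4466 0.2307] yawY 63.37 toolX [-0.001 -0.001 -1.   ] F [ 0.9 -0.4  0.7] M [-0.03  0.04 -0.04] w 0.0858 j [ 1.106  0.241  0.004  1.335 -0.     1.571]
shift [-0.0992 -0.0121  0.1805] rows>= 4.9 roll 0.111
[[229.0075962  502.1781023 ]
 [224.71956189 571.21772351]
 [147.38861694 419.62712482]
 [141.07326773 567.91899128]
 [113.57210132 680.89010565]
 [483.06001371 451.37235321]]
```

View pics/w1.png

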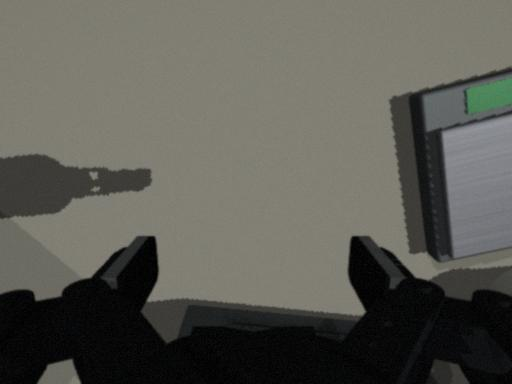

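The call was refused for missing keys, so nothing moved. The projection puts the knob below the picture, so I'll move further over it.

>>> {"api": "arm_command", "payload": {"motion": [{"x": -0.017, "y": -0.002, "z": 0.037, "roll": 0.018, "fingers": 1}, {"x": -0.017, "y": -0.002, "z": 0.037, "roll": 0.018, "fingers": 1}, {"x": -0.017, "y": -0.002, "z": 0.037, "roll": 0.018, "fingers": 1}, {"x": -0.017, "y": -0.002, "z": 0.037, "roll": 0.018, "fingers": 1}, {"x": -0.017, "y": -0.002, "z": 0.037, "roll": 0.018, "fingers": 1}, {"x": -0.017, "y": -0.002, "z": 0.037, "roll": 0.018, "fingers": 1}, {"x": 0, "y": 0, "z": 0, "roll": 0, "fingers": 1}, {"x": 0, "y": 0, "z": 0, "roll": 0, "fingers": 1}]}}

```text
clock: 0.87
eef_pos: [0.4175, 0.3235, 0.3324]
tool_rot: [0.196, 0.679, -0.202, 0.678]
ft_force: [-0.1, 0.2, -0.3]
grip_width: 0.0853
```

Run:
```python
from plan import *
import pickle
c=cam('wrist','w1.png');pickle.dump(c,open('w1.pkl','wb'))
rel([.463,.303,.33],57)
from fit import *
print(proj(c,W(q,[[-.065,.135,.17],[-.065,.135,.2125],E,[-.14,.04,.17],[-.14,.04,.23],F])))
```

```text
t 0.9167 eef [0.4175 0.3236 0.3324] yawY 57.36 toolX [-0.004 -0.009 -1.   ] F [0.9 0.  0.6] M [ 0.01 -0.04  0.02] w 0.085 j [ 0.662  0.289  0.33   1.619 -0.005  1.232]
shift [0.0024 0.0072 0.0494] rows>= 1.2 roll 0.006
[[261.45694161 218.97153748]
 [262.21118435 235.81017802]
 [183.92155096 134.00685973]
 [191.75987383 299.75000829]
 [178.83750583 339.10917568]
 [481.11666645 136.46638896]]
```

View pics/w1.png

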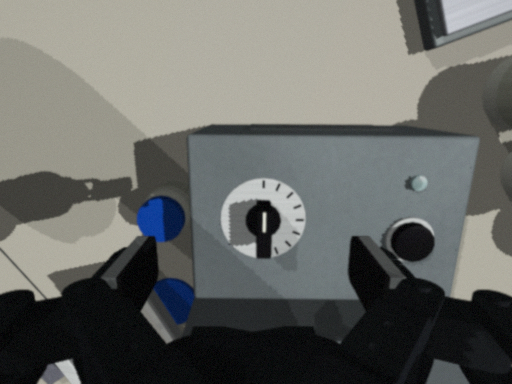

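The wrist view shows the dial plate centred near (263,218) with the bar vertical from (264,201) to (264,258). The housing's front corner is at (190,137), within 6 px of the prediction, so the fit holds. I'll refine the knob axis.

Run:
```python
from plan import *
import pickle
c=pickle.load(open('w1.pkl','rb'))
g=c['frame'].astype(int); m=((g.min(2)>150)).astype(np.uint8); m[:, :210]=0;m[:,320:]=0;m[:170]=0;m[270:]=0
ys,xs=np.nonzero(m);print(xs.min(),xs.max(),ys.min(),ys.max())
h=cv2.convexHull(np.c_[xs,ys].astype(np.int32));e=cv2.fitEllipse(h);print(e)
print('axis',onz(c,[e[0]],.171),onz(c,[[xs.min(),218],[xs.max(),218],[263,ys.min()],[263,ys.max()]],.171))
b=(g.max(2)<30).astype(np.uint8);b[:,:235]=0;b[:,290:]=0;b[:190]=0;b[265:]=0
ys,xs=np.nonzero(b);print('bar',xs.min(),xs.max(),ys.min(),ys.max(),onz(c,[[264,201],[264,258]],.2125))
print('EFG',onz(c,[[190,137],[478,138],[194,298]],.17))
from fit import *
print(W(q,[E,F,G]))
print('jar',onz(c,[[161,219]],.095),'lid',onz(c,[[175,298]],.013))
```

```text
221 305 178 256
((262.7090759277344, 217.5177459716797), (79.01716613769531, 84.783203125), 84.79906463623047)
axis [[0.46212624 0.30516558 0.171     ]] [[0.43983659 0.26913593 0.171     ]
 [0.48552874 0.34103072 0.171     ]
 [0.42746694 0.32733164 0.171     ]
 [0.49852876 0.28259549 0.171     ]]
bar 247 279 201 256 [[0.43650729 0.32165821 0.2125    ]
 [0.48231876 0.29286822 0.2125    ]]
EFG [[0.35633745 0.28993796 0.17      ]
 [0.50372072 0.51823195 0.17      ]
 [0.50120524 0.19168999 0.17      ]]
[[0.35092488 0.28670766 0.17      ]
 [0.50393156 0.5212049  0.17      ]
 [0.50167311 0.18834622 0.17      ]]
jar [[0.41890814 0.18116821 0.095     ]] lid [[0.5549919 0.0783636 0.013    ]]
```

>>> {"api": "arm_command", "payload": {"motion": [{"x": 0, "y": -0.0295, "z": 0.028, "roll": 0, "fingers": 0}, {"x": 0, "y": -0.0295, "z": 0.028, "roll": 0, "fingers": 0}, {"x": 0, "y": -0.0295, "z": 0.028, "roll": 0, "fingers": 0}, {"x": 0, "y": -0.0295, "z": 0.028, "roll": 0, "fingers": 0}, {"x": 0, "y": -0.0295, "z": 0.028, "roll": 0, "fingers": 0}, {"x": 0, "y": -0.0295, "z": 0.028, "roll": 0, "fingers": 0}, {"x": 0, "y": -0.0295, "z": 0.028, "roll": 0, "fingers": 0}, {"x": 0, "y": -0.0295, "z": 0.028, "roll": 0, "fingers": 0}, {"x": 0, "y": 0, "z": 0, "roll": -0.12, "fingers": 0}, {"x": 0, "y": 0, "z": 0, "roll": -0.12, "fingers": 0}, {"x": 0, "y": 0, "z": 0, "roll": -0.12, "fingers": 0}, {"x": 0, "y": 0, "z": 0, "roll": -0.12, "fingers": 0}, {"x": 0, "y": 0, "z": 0, "roll": -0.12, "fingers": 0}, {"x": 0, "y": 0, "z": 0, "roll": -0.12, "fingers": 0}, {"x": 0, "y": 0, "z": 0, "roll": -0.12, "fingers": 0}, {"x": 0, "y": 0, "z": 0, "roll": -0.12, "fingers": 0}, {"x": 0, "y": 0, "z": 0, "roll": -0.12, "fingers": 0}, {"x": 0, "y": 0, "z": 0, "roll": -0.12, "fingers": 0}, {"x": 0, "y": 0, "z": 0, "roll": -0.12, "fingers": 0}, {"x": 0, "y": 0, "z": 0, "roll": -0.12, "fingers": 0}]}}

```text
clock: 2.58
eef_pos: [0.4658, 0.0155, 0.3153]
tool_rot: [-0.323, 0.64, 0.33, 0.614]
ft_force: [0.2, -0.3, -0.2]
grip_width: 0.0001
```

Run:
```python
from plan import *
import pickle
c=cam('wrist','w2.png');pickle.dump(c,open('w2.pkl','wb'))
cam('scene','s2.png')
rel([.477,.005,.172],147)
```

```text
t 2.6833 eef [0.4658 0.0154 0.3154] yawY 144.58 toolX [-0.037 -0.009 -0.999] F [-0.  -0.1  0.6] M [ 0.04 -0.04  0.02] w 0.0004 j [ 0.038  0.183  0.148  1.573 -0.007 -0.915]
shift [ 0.1429 -0.0188  0.0021] rows>= 3.5 roll -0.042
```

View pics/w2.png

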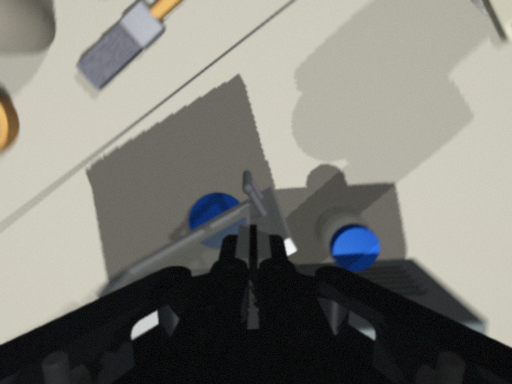

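View pics/s2.png

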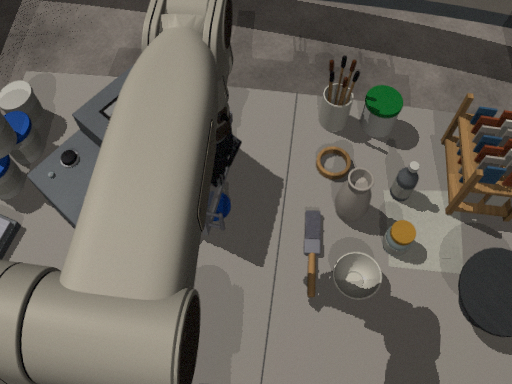

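Run:
```python
from plan import *
import pickle
c=pickle.load(open('w2.pkl','rb'))
a=cv2.imread('pics/w2.png')[150:320,90:330];cv2.imwrite('pics/w2z.png',cv2.resize(a,None,fx=3.3,fy=3.3,interpolation=cv2.INTER_CUBIC))
o=get_obs();R=Ro.from_quat(o['tool_rot']).as_matrix()
print(proj(c,[o['eef_pos'],o['eef_pos']+R[:,0]*.143,[.477,.005,.172]]))
from fit import *
for th in (.42,.47,.52):
  cc,s=np.cos(th),np.sin(th);u=np.array([-s,cc]);n=np.array([-cc,-s]);h=np.array([-.148,-.215])
  L=[[*(h+r*u+f*n),z] for r,f,z in [(.25,.007,.22),(.25,-.007,.22),(.25,.007,.032),(.02,.007,.22),(.232,.042,.145)]]
  print(th,proj(c,W(q,L)).round(0).tolist())
```

```text
[[253.91273035 241.57491401]
 [253.37384323 176.34697041]
 [233.01264659 178.46886469]]
0.42 [[295.0, 249.0], [302.0, 263.0], [274.0, 193.0], [54.0, 360.0], [254.0, 197.0]]
0.47 [[288.0, 236.0], [296.0, 250.0], [270.0, 185.0], [53.0, 359.0], [247.0, 189.0]]
0.52 [[280.0, 224.0], [289.0, 238.0], [265.0, 178.0], [52.0, 359.0], [239.0, 180.0]]
```

View pics/w2z.png

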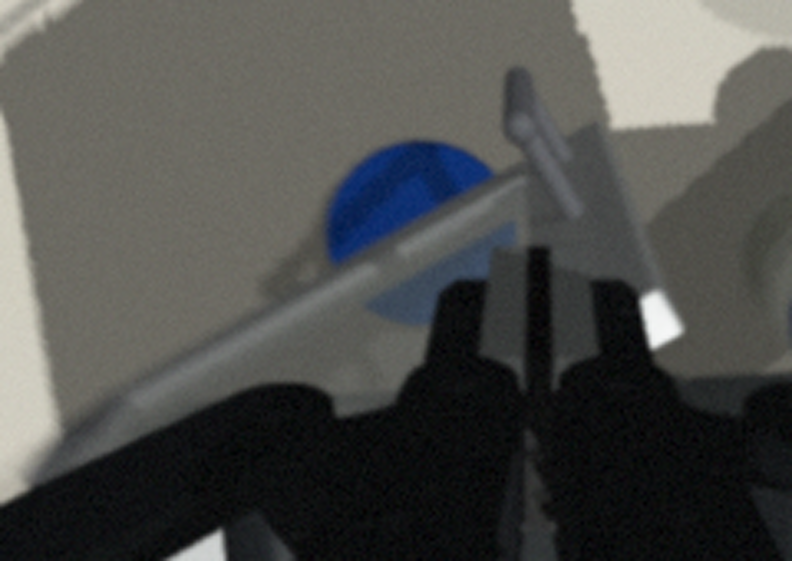

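The door corner and handle end in the wrist view match a door angle of 0.47. Next I descend outside the door, above the handle.

>>> {"api": "arm_command", "payload": {"motion": [{"x": 0.03, "y": -0.006, "z": -0.002, "roll": -0.02, "fingers": 0}, {"x": 0.03, "y": -0.006, "z": -0.002, "roll": -0.02, "fingers": 0}, {"x": 0.03, "y": -0.006, "z": -0.002, "roll": 0, "fingers": 0}, {"x": 0.03, "y": 0, "z": 0, "roll": 0, "fingers": 0}, {"x": 0.02, "y": 0, "z": 0, "roll": 0, "fingers": 0}, {"x": 0, "y": 0, "z": 0, "roll": 0, "fingers": 0}]}}

```text
clock: 3.18
eef_pos: [0.4716, 0.0043, 0.1703]
tool_rot: [-0.331, 0.635, 0.337, 0.612]
ft_force: [-0.2, -0.1, 0.0]
grip_width: -0.0001
```

Run:
```python
from plan import *
c=cam('wrist','w3.png')
rel([.480,.045,.175],147)
```

```text
t 3.2333 eef [0.4723 0.0044 0.172 ] yawY 146.41 toolX [-0.031 -0.008 -0.999] F [ 0.1  0.3 -0.1] M [-0.04  0.07 -0.05] w 0.0002 j [ 0.014  0.246 -0.147  1.209 -0.008 -0.97 ]
shift [-0.0035  0.0161  0.038 ] rows>= 1.0 roll -0.01
```

View pics/w3.png

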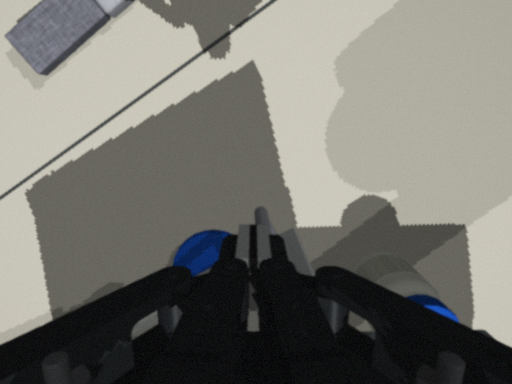

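>>> {"api": "arm_command", "payload": {"motion": [{"x": -0.002, "y": 0.008, "z": 0.015, "roll": 0, "fingers": 0}, {"x": -0.002, "y": 0.008, "z": 0.015, "roll": 0, "fingers": 0}, {"x": 0, "y": 0.004, "z": 0.012, "roll": 0, "fingers": 0}, {"x": 0, "y": 0.004, "z": 0.012, "roll": 0, "fingers": 0}, {"x": 0, "y": 0.004, "z": 0.012, "roll": 0, "fingers": 0}, {"x": 0, "y": 0.004, "z": 0.012, "roll": 0, "fingers": 0}, {"x": 0, "y": 0.004, "z": 0.012, "roll": 0, "fingers": 0}, {"x": 0, "y": 0.004, "z": 0.012, "roll": 0, "fingers": 0}]}}

```text
clock: 3.9
eef_pos: [0.5008, 0.118, 0.1877]
tool_rot: [-0.329, 0.632, 0.33, 0.619]
ft_force: [0.2, -1.1, -0.3]
grip_width: 0.0004
```

Run:
```python
from plan import *
c=cam('wrist','w4.png');c=cam('side','d4.png')
rel([.511,.152,.175],147)
```

```text
t 4.0 eef [0.5013 0.119  0.1874] yawY 145.76 toolX [-0.015 -0.007 -1.   ] F [ 0.4 -0.4 -0.5] M [-0.02  0.01  0.01] w 0.0 j [ 0.235  0.306 -0.022  1.258 -0.003 -0.739]
shift [0.0121 0.0105 0.0329] rows>= 0.9 roll -0.022
```

View pics/w4.png

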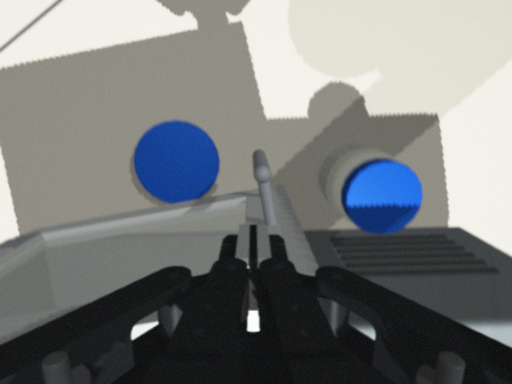

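View pics/d4.png

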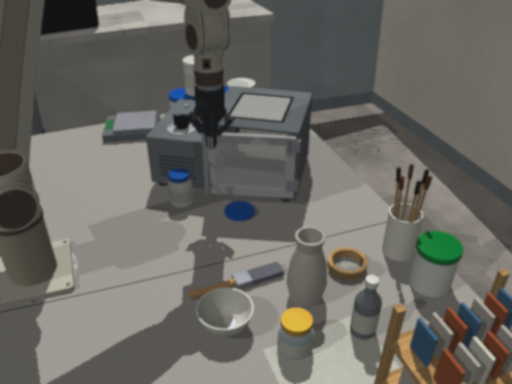

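The door has followed the fingers and is nearly shut. Next come small steps through the roller zone.

>>> {"api": "arm_command", "payload": {"motion": [{"x": 0.003, "y": 0.002, "z": 0.008, "roll": 0, "fingers": 0}, {"x": 0.003, "y": 0.002, "z": 0.008, "roll": 0, "fingers": 0}, {"x": 0.003, "y": 0.002, "z": 0.007, "roll": 0, "fingers": 0}]}}

```text
clock: 4.25
eef_pos: [0.5105, 0.1413, 0.1809]
tool_rot: [-0.331, 0.63, 0.329, 0.621]
ft_force: [-3.2, -5.6, 20.4]
grip_width: -0.0001
```

>>> {"api": "arm_command", "payload": {"motion": [{"x": 0.002, "y": 0.001, "z": 0.006, "roll": 0, "fingers": 0}]}}

```text
clock: 4.33
eef_pos: [0.5146, 0.1478, 0.1809]
tool_rot: [-0.331, 0.629, 0.329, 0.622]
ft_force: [2.3, 3.2, 8.5]
grip_width: -0.0002
```

>>> {"api": "arm_command", "payload": {"motion": [{"x": 0.002, "y": 0.001, "z": 0.006, "roll": 0, "fingers": 0}]}}

```text
clock: 4.42
eef_pos: [0.5157, 0.1496, 0.1807]
tool_rot: [-0.333, 0.631, 0.325, 0.621]
ft_force: [-17.3, -28.1, 26.1]
grip_width: 0.0002
```

Run:
```python
from plan import *
rel([.511,.152,.175],147)
```

```text
t 4.4167 eef [0.5157 0.1496 0.1807] yawY 145.44 toolX [-0.008 -0.016 -1.   ] F [-17.3 -28.1  26.1] M [-4.83  3.11  0.13] w 0.0002 j [ 0.29   0.349  0.021  1.255 -0.013 -0.678]
shift [ 0.0057  0.0053 -0.0006] rows>= 0.2 roll -0.027
```

Force rose to about 6 N, dropped, then reached 33 N against the stop, which looks like the snap-in. I'll back off and check.

>>> {"api": "arm_command", "payload": {"motion": [{"x": -0.002, "y": 0, "z": -0.01, "roll": 0, "fingers": 0}, {"x": 0, "y": 0, "z": -0.03, "roll": 0, "fingers": 0}, {"x": -0.03, "y": 0, "z": -0.03, "roll": 0, "fingers": 0}, {"x": -0.04, "y": 0, "z": 0, "roll": 0, "fingers": 0}, {"x": -0.04, "y": 0, "z": 0, "roll": 0, "fingers": 0}, {"x": -0.035, "y": 0, "z": 0, "roll": 0, "fingers": 0}, {"x": 0, "y": 0, "z": 0, "roll": 0, "fingers": 1}]}}

```text
clock: 5.0
eef_pos: [0.4708, 0.0908, 0.3297]
tool_rot: [-0.33, 0.638, 0.324, 0.616]
ft_force: [1.1, 0.1, 0.9]
grip_width: 0.0106
```

Run:
```python
from plan import *
c=cam('wrist','w5.png');d5=cam('side','d5.png');s5=cam('scene','s5.png')
a=cv2.imread('pics/d5.png')[75:225,140:320]; cv2.imwrite('pics/d5z.png',cv2.resize(a,None,fx=4,fy=4,interpolation=cv2.INTER_CUBIC))
rel([.462,.305,.3],57)
from fit import *
for th in (0,.03,.06):
  cc,s=np.cos(th),np.sin(th);u=np.array([-s,cc]);n=np.array([-cc,-s]);h=np.array([-.148,-.215])
  L=W(q,[[*(h+r*u+f*n),z] for r,f,z in [(.25,.007,.22),(.25,.007,.032),(.02,.007,.22),(.232,.042,.145)]])
  print(th,'wrist',proj(c,L).round(0).tolist(),'side z',((proj(d5,L)-[140,75]+.4)*4).round(0).tolist())
```

```text
t 5.15 eef [0.4686 0.0905 0.3228] yawY 145.19 toolX [-0.034 -0.024 -0.999] F [ 0.  -0.5 -1. ] M [ 0.06 -0.02 -0.01] w 0.0331 j [ 0.201  0.207  0.196  1.599 -0.016 -0.762]
shift [0.0179 0.1275 0.1731] rows>= 5.2 roll 1.539
0 wrist [[281.0, 281.0], [269.0, 215.0], [19.0, 289.0], [258.0, 217.0]] side z [[256.0, 217.0], [271.0, 451.0], [594.0, 252.0], [272.0, 342.0]]
0.03 wrist [[280.0, 273.0], [269.0, 210.0], [18.0, 289.0], [256.0, 211.0]] side z [[253.0, 222.0], [268.0, 457.0], [594.0, 253.0], [270.0, 348.0]]
0.06 wrist [[280.0, 265.0], [268.0, 205.0], [18.0, 288.0], [254.0, 205.0]] side z [[251.0, 227.0], [266.0, 463.0], [594.0, 253.0], [270.0, 353.0]]
```

View pics/w5.png

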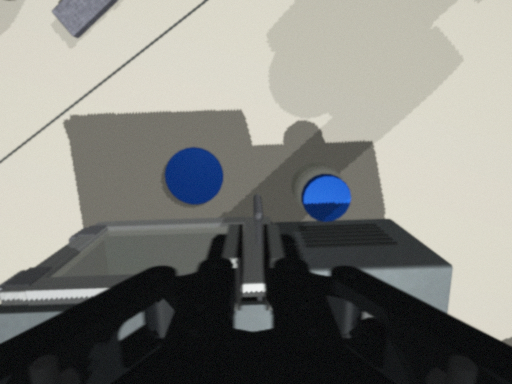

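View pics/d5z.png

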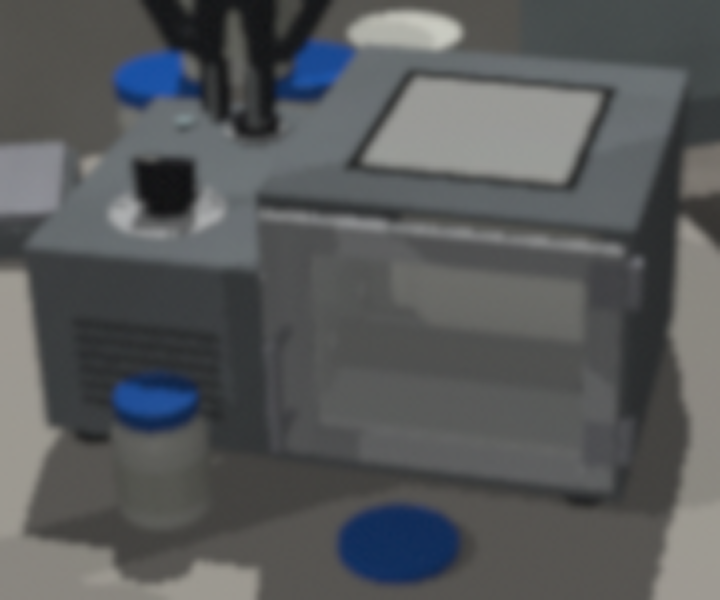

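The door's top edge is parallel to the bay front. Its lower free corner at zoom (268,450) matches a shut door, predicted at (271,451), so the door is home. Next I go above the knob and roll to pinch across the bar.

>>> {"api": "arm_command", "payload": {"motion": [{"x": 0, "y": 0.0215, "z": 0.029, "roll": 0, "fingers": 1}, {"x": 0, "y": 0.0215, "z": 0.029, "roll": 0, "fingers": 1}, {"x": 0, "y": 0.0215, "z": 0.029, "roll": 0, "fingers": 1}, {"x": 0, "y": 0.0215, "z": 0.029, "roll": 0, "fingers": 1}, {"x": 0, "y": 0.0215, "z": 0.029, "roll": 0, "fingers": 1}, {"x": 0, "y": 0.0215, "z": 0.029, "roll": 0, "fingers": 1}, {"x": 0, "y": 0, "z": 0, "roll": 0, "fingers": 1}, {"x": 0, "y": 0, "z": 0, "roll": 0.12, "fingers": 1}, {"x": 0, "y": 0, "z": 0, "roll": 0.12, "fingers": 1}, {"x": 0, "y": 0, "z": 0, "roll": 0.12, "fingers": 1}, {"x": 0, "y": 0, "z": 0, "roll": 0.12, "fingers": 1}, {"x": 0, "y": 0, "z": 0, "roll": 0.12, "fingers": 1}, {"x": 0, "y": 0, "z": 0, "roll": 0.12, "fingers": 1}, {"x": 0, "y": 0, "z": 0, "roll": 0.12, "fingers": 1}, {"x": 0, "y": 0, "z": 0, "roll": 0.12, "fingers": 1}, {"x": 0, "y": 0, "z": 0, "roll": 0.12, "fingers": 1}, {"x": 0, "y": 0, "z": 0, "roll": 0.12, "fingers": 1}, {"x": 0, "y": 0, "z": 0, "roll": 0.12, "fingers": 1}, {"x": 0, "y": 0, "z": 0, "roll": 0.12, "fingers": 1}]}}

```text
clock: 6.73
eef_pos: [0.4481, 0.3076, 0.2703]
tool_rot: [0.156, 0.709, -0.221, 0.651]
ft_force: [0.4, -0.4, -0.6]
grip_width: 0.0853
```

Run:
```python
from plan import *
import pickle
c=cam('wrist','w6.png');pickle.dump(c,open('w6.pkl','wb'))
rel([.462,.305,.3],57)
print(proj(c,[[.462,.305,.171],[.462,.305,.2125]]))
```

```text
t 6.7833 eef [0.4479 0.3074 0.2697] yawY 58.96 toolX [-0.104 -0.068 -0.992] F [-0.1 -0.2 -1.8] M [ 0.08 -0.09  0.  ] w 0.0851 j [0.6   0.423 0.354 1.627 0.002 1.145]
shift [-0.0313  0.0017  0.0116] rows>= 0.8 roll 0.034
[[272.51160132 211.27782779]
 [269.29169658 228.35384431]]
```

View pics/w6.png

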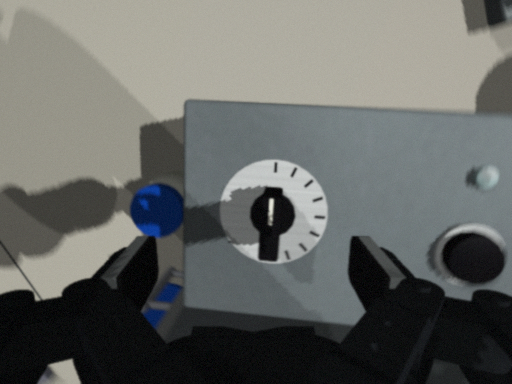

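The tool has tilted about 7° during the rows of rolling. I'll test what drives that drift before gripping.

>>> {"api": "arm_command", "payload": {"motion": [{"x": 0, "y": 0, "z": 0, "roll": 0, "fingers": 1}, {"x": 0, "y": 0, "z": 0, "roll": 0, "fingers": 1}, {"x": 0, "y": 0, "z": 0, "roll": 0, "fingers": 1}, {"x": 0, "y": 0, "z": 0, "roll": 0, "fingers": 1}]}}

```text
clock: 7.12
eef_pos: [0.4464, 0.3058, 0.2651]
tool_rot: [0.152, 0.711, -0.223, 0.649]
ft_force: [0.0, 0.5, 0.2]
grip_width: 0.0856
```

```bash
python3 -c "
from plan import *
rel([.462,.305,.3],57)"
```

```text
t 7.1167 eef [0.4464 0.3058 0.2651] yawY 59.44 toolX [-0.111 -0.073 -0.991] F [0.  0.5 0.2] M [ 0.02 -0.09  0.03] w 0.0856 j [0.599 0.427 0.347 1.625 0.002 1.136]
shift [-0.0362  0.0031  0.0117] rows>= 0.9 roll 0.043
```

>>> {"api": "arm_command", "payload": {"motion": [{"x": -0.03, "y": 0, "z": 0.0, "roll": 0, "fingers": 1}, {"x": -0.03, "y": 0, "z": 0.0, "roll": 0, "fingers": 1}]}}

```text
clock: 7.28
eef_pos: [0.4485, 0.307, 0.3174]
tool_rot: [0.145, 0.716, -0.227, 0.644]
ft_force: [0.5, 0.3, 0.6]
grip_width: 0.0857
```

```bash
python3 -c "
from plan import *
rel([.462,.305,.3],57)"
```

```text
t 7.2833 eef [0.4485 0.307  0.3174] yawY 59.66 toolX [-0.128 -0.085 -0.988] F [0.5 0.3 0.6] M [ 0.11 -0.19  0.  ] w 0.0857 j [0.599 0.453 0.517 1.79  0.002 1.133]
shift [0.0156 0.0075 0.0138] rows>= 0.5 roll 0.046
```

>>> {"api": "arm_command", "payload": {"motion": [{"x": 0.03, "y": 0, "z": 0.0, "roll": 0, "fingers": 1}, {"x": 0.03, "y": 0, "z": 0.0, "roll": 0, "fingers": 1}]}}

```text
clock: 7.45
eef_pos: [0.449, 0.3075, 0.2716]
tool_rot: [0.153, 0.71, -0.218, 0.652]
ft_force: [-0.9, 0.8, -1.6]
grip_width: 0.0855
```

```bash
python3 -c "
from plan import *
rel([.462,.305,.3],57)"
```

```text
t 7.45 eef [0.449  0.3075 0.2716] yawY 59.7 toolX [-0.103 -0.068 -0.992] F [-0.9  0.8 -1.6] M [ 0.07 -0.17  0.04] w 0.0855 j [0.599 0.424 0.361 1.631 0.002 1.131]
shift [-0.0294  0.0012  0.0108] rows>= 0.8 roll 0.047
```

>>> {"api": "arm_command", "payload": {"motion": [{"x": -0.01, "y": 0, "z": 0.0, "roll": 0, "fingers": 1}, {"x": -0.01, "y": 0, "z": 0.0, "roll": 0, "fingers": 1}, {"x": -0.01, "y": 0, "z": 0.0, "roll": 0, "fingers": 1}, {"x": -0.01, "y": 0, "z": 0.0, "roll": 0, "fingers": 1}, {"x": -0.01, "y": 0, "z": 0.0, "roll": 0, "fingers": 1}, {"x": -0.01, "y": 0, "z": 0.0, "roll": 0, "fingers": 1}]}}

```text
clock: 7.95
eef_pos: [0.4513, 0.3089, 0.3267]
tool_rot: [0.146, 0.714, -0.221, 0.648]
ft_force: [0.2, 0.2, 0.1]
grip_width: 0.0855
```

```bash
python3 -c "
from plan import *
rel([.462,.305,.3],57)"
```

```text
t 7.95 eef [0.4513 0.3089 0.3267] yawY 60.1 toolX [-0.117 -0.078 -0.99 ] F [0.2 0.2 0.1] M [ 0.07 -0.14 -0.04] w 0.0855 j [0.599 0.45  0.539 1.801 0.002 1.125]
shift [0.0255 0.0053 0.0128] rows>= 0.7 roll 0.054
```

>>> {"api": "arm_command", "payload": {"motion": [{"x": 0, "y": 0.036, "z": 0.018, "roll": 0, "fingers": 1}, {"x": 0, "y": 0.036, "z": 0.018, "roll": 0, "fingers": 1}, {"x": 0, "y": 0.036, "z": 0.018, "roll": 0, "fingers": 1}]}}

```text
clock: 8.2
eef_pos: [0.5415, 0.3683, 0.3229]
tool_rot: [0.148, 0.712, -0.217, 0.651]
ft_force: [1.7, 0.7, 0.3]
grip_width: 0.0851
```

```bash
python3 -c "
from plan import *
rel([.462,.305,.3],57)"
```

```text
t 8.2 eef [0.5415 0.3683 0.3229] yawY 60.23 toolX [-0.109 -0.072 -0.991] F [1.7 0.7 0.3] M [ 0.17 -0.15 -0.02] w 0.0851 j [0.596 0.749 1.046 1.999 0.002 1.119]
shift [ 0.0359 -0.0911 -0.0355] rows>= 2.5 roll 0.056
```

>>> {"api": "arm_command", "payload": {"motion": [{"x": 0, "y": -0.012, "z": -0.006, "roll": 0, "fingers": 1}, {"x": 0, "y": -0.012, "z": -0.006, "roll": 0, "fingers": 1}, {"x": 0, "y": -0.012, "z": -0.006, "roll": 0, "fingers": 1}, {"x": 0, "y": -0.012, "z": -0.006, "roll": 0, "fingers": 1}, {"x": 0, "y": -0.012, "z": -0.006, "roll": 0, "fingers": 1}, {"x": 0, "y": -0.012, "z": -0.006, "roll": 0, "fingers": 1}]}}

```text
clock: 8.7
eef_pos: [0.4946, 0.3373, 0.2999]
tool_rot: [0.14, 0.718, -0.221, 0.645]
ft_force: [-0.5, 0.1, 0.1]
grip_width: 0.0852
```

```bash
python3 -c "
from plan import *
rel([.462,.305,.3],57)"
```

```text
t 8.7 eef [0.4946 0.3373 0.2999] yawY 60.6 toolX [-0.128 -0.085 -0.988] F [-0.5  0.1  0.1] M [ 0.11 -0.13 -0.03] w 0.0852 j [0.598 0.585 0.687 1.827 0.002 1.115]
shift [ 0.0068 -0.0438 -0.0121] rows>= 1.1 roll 0.063
```

Each row costs some gravity sag and about 0.1–0.2° of tilt, so fewer rows is better. Moves in free air don't undo the tilt. I'll go straight to the knob in few rows and let the grip align the pads.

>>> {"api": "arm_command", "payload": {"motion": [{"x": 0.0, "y": -0.024, "z": -0.006, "roll": 0.03, "fingers": 1}, {"x": 0.0, "y": -0.024, "z": -0.006, "roll": 0.03, "fingers": 1}]}}

```text
clock: 8.87
eef_pos: [0.4607, 0.3033, 0.3066]
tool_rot: [0.159, 0.711, -0.242, 0.641]
ft_force: [-0.3, -1.0, -0.0]
grip_width: 0.0855
```

```bash
python3 -c "
from plan import *
import pickle
c=cam('wrist','w7.png');pickle.dump(c,open('w7.pkl','wb'))
g=c['frame'].astype(int); m=((g.min(2)>150)).astype(np.uint8); m[:, :200]=0;m[:,350:]=0;m[:140]=0;m[290:]=0
ys,xs=np.nonzero(m)
e=cv2.fitEllipse(cv2.convexHull(np.c_[xs,ys].astype(np.int32)));print(e,onz(c,[e[0]],.171))
o,R,d=rel([0,0,0],57)
rel(np.array([.4622,.3052,.204])+.019*R[:,0],57)"
```

```text
((274.8981018066406, 186.30169677734375), (93.0869140625, 97.59160614013672), 103.50344848632812) [[0.46054983 0.30456688 0.171     ]]
t 8.9167 eef [0.4572 0.3001 0.3083] yawY 57.11 toolX [-0.13  -0.087 -0.988] F [-3.2 -2.4  1. ] M [-0.11  0.06  0.02] w 0.0852 j [ 5.810e-01  4.610e-01  5.070e-01  1.773e+00 -1.000e-03  1.160e+00]
shift [ 0.39   -0.4508 -0.1971] rows>= 15.1 roll 0.002
t 8.9167 eef [0.4572 0.3001 0.3083] yawY 57.11 toolX [-0.13  -0.087 -0.988] F [-3.2 -2.4  1. ] M [-0.11  0.06  0.02] w 0.0852 j [ 5.810e-01  4.610e-01  5.070e-01  1.773e+00 -1.000e-03  1.160e+00]
shift [0.1209 0.0219 0.0078] rows>= 3.0 roll 0.002
```

View pics/w7.png

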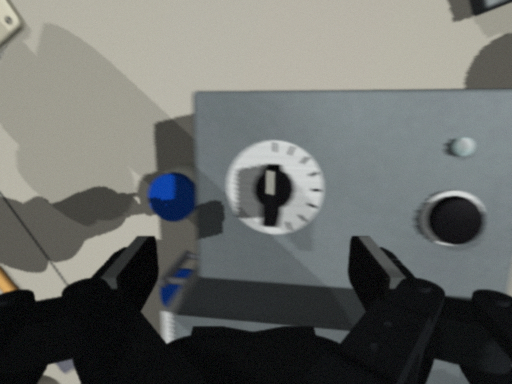

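>>> {"api": "arm_command", "payload": {"motion": [{"x": 0.039, "y": 0.009, "z": 0.003, "roll": 0, "fingers": 1}, {"x": 0.037, "y": 0.009, "z": 0.003, "roll": 0, "fingers": 1}]}}

```text
clock: 9.08
eef_pos: [0.4655, 0.3069, 0.241]
tool_rot: [0.165, 0.707, -0.237, 0.646]
ft_force: [0.6, 0.8, -0.5]
grip_width: 0.0855
```

```bash
python3 -c "
from plan import *
import pickle
c=cam('wrist','w8.png');pickle.dump(c,open('w8.pkl','wb'))
o,R,d=rel([.46,.304,.2],57)
rel(np.array([.462,.3052,.204])+.019*R[:,0],57)
print(proj(c,[[.462,.3052,.171],[.462,.3052,.2125]]))"
```

```text
t 9.1333 eef [0.4634 0.3056 0.2334] yawY 57.13 toolX [-0.121 -0.08  -0.989] F [-0.9 -0.6 -5.4] M [ 0.02 -0.06 -0.04] w 0.0855 j [ 0.583  0.474  0.336  1.579 -0.     1.161]
shift [0.0336 0.0013 0.    ] rows>= 0.8 roll 0.002
t 9.1333 eef [0.4634 0.3056 0.2334] yawY 57.13 toolX [-0.121 -0.08  -0.989] F [-0.9 -0.6 -5.4] M [ 0.02 -0.06 -0.04] w 0.0855 j [ 0.583  0.474  0.336  1.579 -0.     1.161]
shift [0.0483 0.0028 0.0008] rows>= 1.2 roll 0.002
[[260.14406591 201.3606262 ]
 [252.77565108 219.1211945 ]]
```

View pics/w8.png

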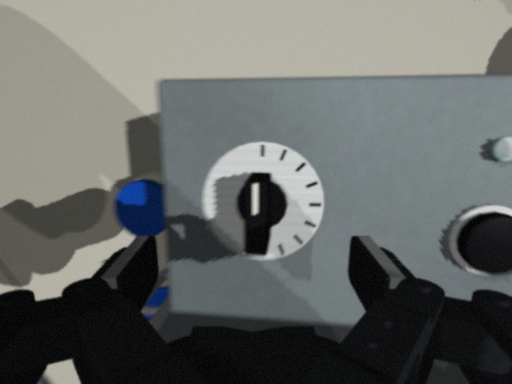

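The plate centre is at (263,201), about 2 mm right of the prediction, and the fingers straddle the bar. I'll lower the fingers around it.

>>> {"api": "arm_command", "payload": {"motion": [{"x": 0.022, "y": 0.003, "z": 0.0005, "roll": 0, "fingers": 1}, {"x": 0.022, "y": 0.003, "z": 0, "roll": 0, "fingers": 0.5}]}}

```text
clock: 9.3
eef_pos: [0.4634, 0.3078, 0.192]
tool_rot: [0.163, 0.708, -0.238, 0.645]
ft_force: [0.7, -0.2, -0.7]
grip_width: 0.0755
```

```bash
python3 -c "
from plan import *
import pickle
c=cam('wrist','w9.png');cam('side','d9.png')
a=cv2.imread('pics/d9.png')[75:225,140:320]; cv2.imwrite('pics/d9z.png',cv2.resize(a,None,fx=4,fy=4,interpolation=cv2.INTER_CUBIC))
o,R,d=rel([.46,.304,.2],57)
rel(np.array([.463,.3065,.204])+.019*R[:,0],57)"
```

```text
t 9.4 eef [0.4619 0.307  0.19  ] yawY 57.21 toolX [-0.121 -0.081 -0.989] F [ 0.4 -0.1 -0.8] M [ 0.06 -0.07  0.02] w 0.0614 j [ 0.587  0.489  0.247  1.476 -0.     1.163]
shift [-0.0095 -0.0049 -0.0005] rows>= 0.3 roll 0.004
t 9.4 eef [0.4619 0.307  0.19  ] yawY 57.21 toolX [-0.121 -0.081 -0.989] F [ 0.4 -0.1 -0.8] M [ 0.06 -0.07  0.02] w 0.0614 j [ 0.587  0.489  0.247  1.476 -0.     1.163]
shift [ 0.005  -0.0017  0.0004] rows>= 0.1 roll 0.004
```

View pics/w9.png

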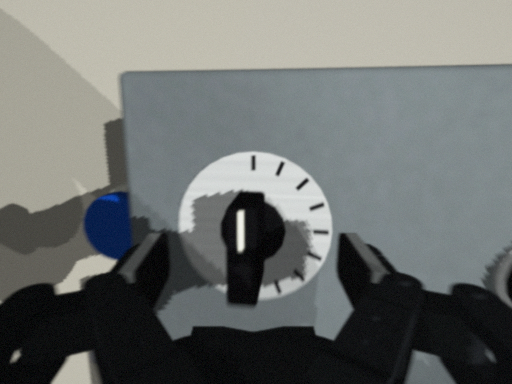

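View pics/d9z.png

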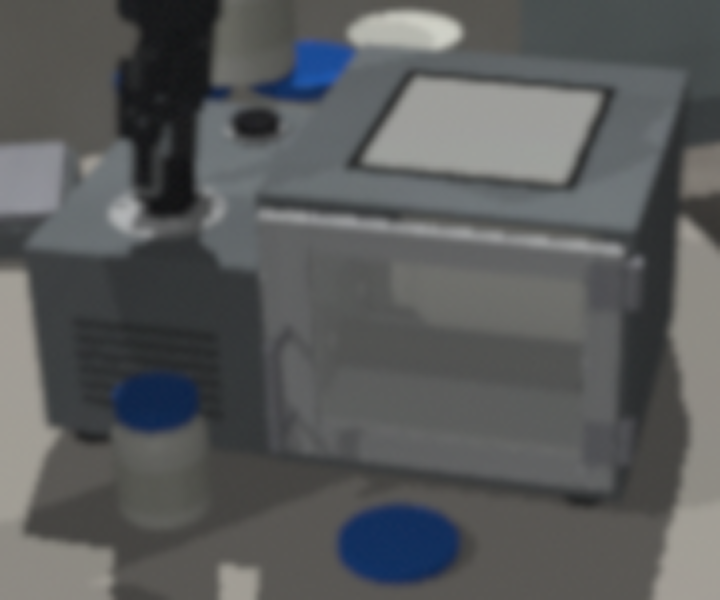

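>>> {"api": "arm_command", "payload": {"motion": [{"x": 0.001, "y": -0.001, "z": 0, "roll": 0, "fingers": 0}, {"x": -0.001, "y": 0, "z": 0, "roll": 0, "fingers": 0}, {"x": -0.001, "y": 0, "z": 0, "roll": 0, "fingers": 0}, {"x": -0.001, "y": 0, "z": 0, "roll": 0, "fingers": 0}]}}

```text
clock: 9.73
eef_pos: [0.4617, 0.3048, 0.1971]
tool_rot: [0.159, 0.709, -0.241, 0.643]
ft_force: [-4.9, -8.3, -23.3]
grip_width: 0.0127
```

```bash
python3 -c "
from plan import *
import pickle
c=cam('wrist','w10.png')
o,R,d=rel([.46,.304,.2],57)"
```

```text
t 9.7833 eef [0.4618 0.3048 0.1968] yawY 57.24 toolX [-0.122 -0.084 -0.989] F [-5.9 -8.  -2.3] M [-0.94  0.53  0.04] w 0.0129 j [ 0.585  0.486  0.26   1.494 -0.003  1.161]
shift [-0.0029 -0.0021 -0.0012] rows>= 0.1 roll 0.004
```

View pics/w10.png

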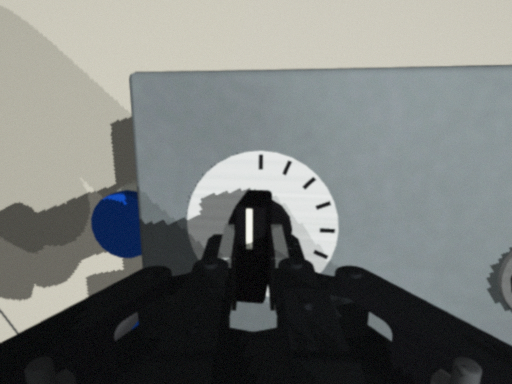

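The grip took at 12.9 mm, but the TCP rose to 0.197, which is shallower than wanted. I'll open a little, go lower and regrip.

>>> {"api": "arm_command", "payload": {"motion": [{"x": 0, "y": 0, "z": 0, "roll": 0, "fingers": 0.4}, {"x": 0.004, "y": 0, "z": 0, "roll": 0, "fingers": 0.4}, {"x": 0.007, "y": 0, "z": 0, "roll": 0, "fingers": 0.4}]}}

```text
clock: 10.03
eef_pos: [0.462, 0.3041, 0.1895]
tool_rot: [0.161, 0.708, -0.24, 0.644]
ft_force: [-0.1, 0.2, 0.4]
grip_width: 0.034
```

```bash
python3 -c "
from plan import *
o,R,d=rel([.46,.304,.2],57)
rel(np.array([.463,.3065,.202])+.019*R[:,0],57)"
```

```text
t 10.0333 eef [0.462  0.3041 0.1895] yawY 57.19 toolX [-0.118 -0.082 -0.99 ] F [-0.1  0.2  0.4] M [ 0.11 -0.17 -0.01] w 0.034 j [ 0.584  0.484  0.24   1.471 -0.003  1.161]
shift [-0.0101 -0.0026 -0.0022] rows>= 0.3 roll 0.003
t 10.0333 eef [0.462  0.3041 0.1895] yawY 57.19 toolX [-0.118 -0.082 -0.99 ] F [-0.1  0.2  0.4] M [ 0.11 -0.17 -0.01] w 0.034 j [ 0.584  0.484  0.24   1.471 -0.003  1.161]
shift [ 0.0064  0.0008 -0.0012] rows>= 0.2 roll 0.003
```

>>> {"api": "arm_command", "payload": {"motion": [{"x": 0.005, "y": 0.001, "z": -0.001, "roll": 0, "fingers": 0.25}]}}

```text
clock: 10.12
eef_pos: [0.4618, 0.3055, 0.1849]
tool_rot: [0.161, 0.708, -0.24, 0.645]
ft_force: [-0.5, 0.0, -0.8]
grip_width: 0.0233
```

>>> {"api": "arm_command", "payload": {"motion": [{"x": 0.001, "y": 0, "z": 0, "roll": 0, "fingers": 0.2}]}}

```text
clock: 10.2
eef_pos: [0.4607, 0.304, 0.1842]
tool_rot: [0.16, 0.708, -0.241, 0.645]
ft_force: [-3.1, -3.8, 7.0]
grip_width: 0.0174
```

>>> {"api": "arm_command", "payload": {"motion": [{"x": 0, "y": 0, "z": 0, "roll": 0, "fingers": 0}]}}

```text
clock: 10.28
eef_pos: [0.4607, 0.3041, 0.1845]
tool_rot: [0.161, 0.708, -0.24, 0.645]
ft_force: [0.1, -0.7, -1.5]
grip_width: 0.0148
```

>>> {"api": "arm_command", "payload": {"motion": [{"x": 0, "y": 0, "z": 0, "roll": 0, "fingers": 0}]}}

```text
clock: 10.37
eef_pos: [0.4608, 0.3042, 0.1845]
tool_rot: [0.161, 0.707, -0.24, 0.645]
ft_force: [-1.6, -3.4, -2.4]
grip_width: 0.0144
```

```bash
python3 -c "
from plan import *
cam('wrist','w11.png')
o,R,d=rel([.46,.304,.2],57)"
```

```text
t 10.4167 eef [0.4608 0.3042 0.1845] yawY 57.17 toolX [-0.117 -0.083 -0.99 ] F [-2.6 -2.2 -1. ] M [ 0.5  -0.41  0.02] w 0.0146 j [ 0.586  0.484  0.226  1.456 -0.004  1.163]
shift [-0.0152 -0.0026 -0.0013] rows>= 0.4 roll 0.003
```

View pics/w11.png

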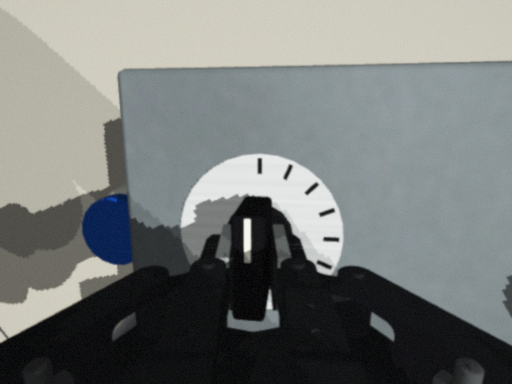

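The grip is deep now: width 14.5 mm, TCP 0.1845. The off tick is at (260,166). I'll turn in small steps, reading yaw and moment.

>>> {"api": "arm_command", "payload": {"motion": [{"x": 0, "y": 0, "z": 0, "roll": 0.1, "fingers": 0}, {"x": 0, "y": 0, "z": 0, "roll": 0.1, "fingers": 0}]}}

```text
clock: 10.58
eef_pos: [0.4607, 0.3044, 0.1846]
tool_rot: [0.226, 0.679, -0.311, 0.625]
ft_force: [-0.9, -3.7, -0.7]
grip_width: 0.0146
```

```bash
python3 -c "
from plan import *
o,R,d=rel([.46,.304,.2],57-22.5)"
```

```text
t 10.5833 eef [0.4607 0.3044 0.1846] yawY 45.29 toolX [-0.117 -0.081 -0.99 ] F [-0.9 -3.7 -0.7] M [ 0.62 -0.44  0.05] w 0.0146 j [ 0.586  0.483  0.225  1.455 -0.003  1.368]
shift [-0.0152 -0.003  -0.0006] rows>= 0.4 roll 0.188
```

>>> {"api": "arm_command", "payload": {"motion": [{"x": 0, "y": 0, "z": 0, "roll": 0.1, "fingers": 0}, {"x": 0, "y": 0, "z": 0, "roll": 0.1, "fingers": 0}]}}

```text
clock: 10.75
eef_pos: [0.4608, 0.3047, 0.1845]
tool_rot: [0.291, 0.643, -0.38, 0.597]
ft_force: [-0.8, -4.4, -0.1]
grip_width: 0.0145
```

```bash
python3 -c "
from plan import *
o,R,d=rel([.46,.304,.2],57-22.5)
cam('wrist','w12.png')"
```

```text
t 10.75 eef [0.4608 0.3047 0.1845] yawY 33.15 toolX [-0.117 -0.08  -0.99 ] F [-0.8 -4.4 -0.1] M [ 0.83 -0.34  0.25] w 0.0145 j [ 0.585  0.483  0.225  1.455 -0.002  1.578]
shift [-0.0152 -0.0032  0.0002] rows>= 0.4 roll -0.024
```

View pics/w12.png

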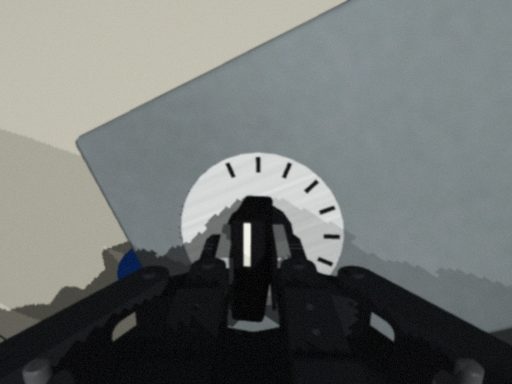

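First click: the knob followed, and the second tick is now at (258,165).

>>> {"api": "arm_command", "payload": {"motion": [{"x": 0, "y": 0, "z": 0, "roll": 0.1, "fingers": 0}, {"x": 0, "y": 0, "z": 0, "roll": 0.1, "fingers": 0}, {"x": 0, "y": 0, "z": 0, "roll": 0.1, "fingers": 0}, {"x": 0, "y": 0, "z": 0, "roll": 0.08, "fingers": 0}]}}

```text
clock: 11.13
eef_pos: [0.4614, 0.304, 0.1847]
tool_rot: [0.402, 0.556, -0.498, 0.53]
ft_force: [-3.7, -1.7, -1.5]
grip_width: 0.0143
```

```bash
python3 -c "
from plan import *
o,R,d=rel([.46,.304,.2],-10.3)
cam('wrist','w13.png')"
```

```text
t 11.1333 eef [0.4614 0.304  0.1847] yawY 10.54 toolX [-0.115 -0.081 -0.99 ] F [-3.7 -1.7 -1.5] M [ 0.66 -0.55  0.23] w 0.0143 j [ 0.585  0.482  0.225  1.454 -0.004  1.968]
shift [-0.015  -0.0033  0.0006] rows>= 0.4 roll 0.364
```

View pics/w13.png

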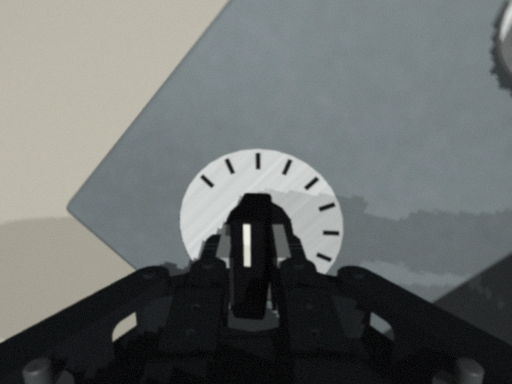

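Second click: the third tick is at the bar, (258,160). Now the third.

>>> {"api": "arm_command", "payload": {"motion": [{"x": 0, "y": 0, "z": 0, "roll": 0.1, "fingers": 0}, {"x": 0, "y": 0, "z": 0, "roll": 0.1, "fingers": 0}, {"x": 0, "y": 0, "z": 0, "roll": 0.1, "fingers": 0}, {"x": 0, "y": 0, "z": 0, "roll": 0.07, "fingers": 0}]}}

```text
clock: 11.52
eef_pos: [0.4615, 0.3036, 0.1848]
tool_rot: [-0.493, -0.453, 0.592, -0.448]
ft_force: [-3.9, -0.9, -0.9]
grip_width: 0.0141
```

```bash
python3 -c "
from plan import *
o,R,d=rel([.46,.304,.2],-10.3)
cam('wrist','w14.png');cam('side','d14.png')
a=cv2.imread('pics/d14.png')[75:225,140:320]; cv2.imwrite('pics/d14z.png',cv2.resize(a,None,fx=4,fy=4,interpolation=cv2.INTER_CUBIC))
rel([.46,.304,.2],-10.3)"
```

```text
t 11.5167 eef [0.4615 0.3036 0.1848] yawY -10.86 toolX [-0.112 -0.084 -0.99 ] F [-3.9 -0.9 -0.9] M [ 0.19 -0.7   0.07] w 0.0141 j [ 0.586  0.482  0.224  1.453 -0.008  2.342]
shift [-0.0149 -0.003   0.0014] rows>= 0.4 roll -0.01
t 11.6167 eef [0.4614 0.3036 0.1848] yawY -10.64 toolX [-0.112 -0.084 -0.99 ] F [-3.4 -2.4 -0.2] M [ 0.03 -0.82 -0.02] w 0.0143 j [ 0.586  0.482  0.224  1.453 -0.008  2.338]
shift [-0.0149 -0.0029  0.0014] rows>= 0.4 roll -0.006
```

View pics/w14.png

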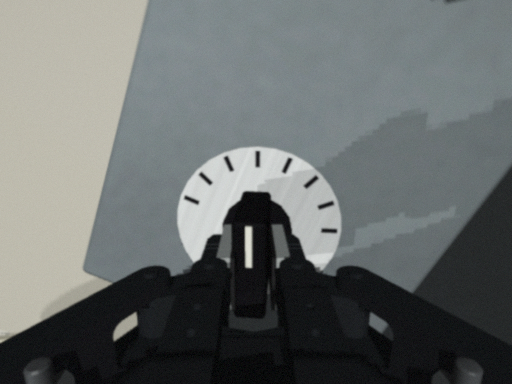

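View pics/d14z.png

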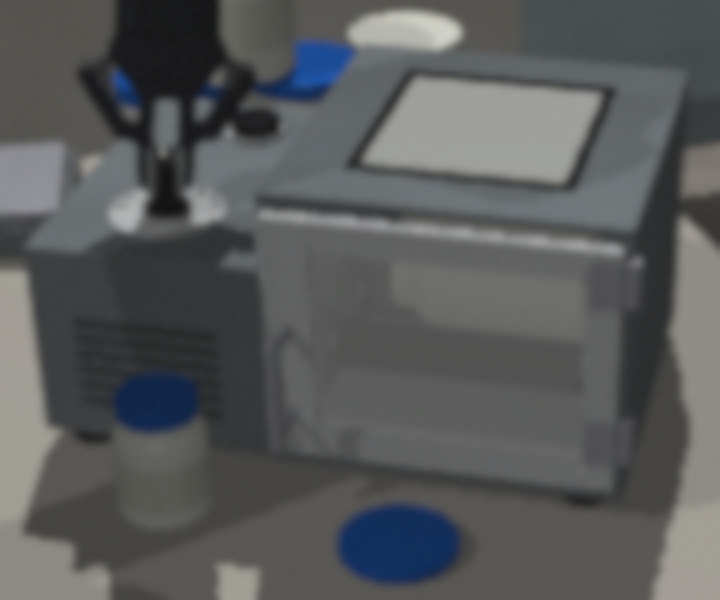

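```bash
python3 -c "
from workcell import *
print(job_done())
o=get_obs();print(o['clock'],o['joint_pos'].round(3),o['grip_width'],o['ft_torque'].round(2))"
```

```text
the job is handed in; nothing more can be done
None
the job is handed in; nothing more can be done
```

I pushed the guard door shut first, then turned the knob clockwise to the third stop. The job is handed in at about 11.6 s with the fingers still gripping the knob.

**Door:** While pushing, the force rose to about 6 N, dropped, and then built to about 33 N against the stop. In the side picture, taken before I touched the knob, the lower free corner was within about 3 zoomed pixels (under 1 camera pixel) of where a fully shut door should be. The last picture still showed it shut.

**Knob:** I checked each click with a wrist picture. At the end the bar was on the fourth tick, which is the third stop counting off as zero. The last joint had turned 1.175 rad against a nominal 1.178, and the leftover moment about the upright axis was near zero. The grip width was 14.3 mm on the 14 mm bar.

**Other objects:** The glaze jar and loose lid stood in the same places in the last side picture. No move went near the other items.

**What did not go as planned:**
- **Tool tilt:** Sag on every row left the tool tilted about 8° from vertical when it gripped, so the pads are not quite square to the bar.
- **First grip:** It was too shallow (the tool tip rose to 0.197 m), so I opened slightly and regripped at about 0.185 m before turning.
- **Door contact:** I also read about 26 N of vertical force while the fingers were on the door. I took it to be friction and did not confirm it.

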